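# Run a fingertip along the tray's hold-down tabs

## Task

Close up the injector tray for shipping: with the fingertips, run lightly along the row of white tabs and fold each one down flat over its injectors, one after another, starting at the end where they tip away from you. Nothing is to be picked up: do not lift, shove or lean hard on the tray, and leave the loose injectors, tape roll and bin beside it where they are.

Things in the scene. Friction and masses are not known exactly. Their poses are not given: they have to be found in the camera images.
- tray: Loose black open tray, 130 (x) by 270 (y) by 60 mm tall, about 1.3 kg. Origin: centre of underside. A 24 mm wide rail, flush with the 60 mm walls, runs along y through its middle; beside it stand green injectors, tops 60 mm above the bench. Five white tabs are hinged across the rail at y = -100, -58, -16, 26, 68 mm, 63 mm above the bench (knuckles reach 66 mm).
- row_start (a point): Hinge point of the first tab (tray x 0, y -100 mm, 63 mm above the bench), 35 mm inside the end wall nearer the blue bin: the sweep begins here, as all the tabs fold away from this end
- row_end (a point): Hinge point of the fifth, last tab (tray x 0, y 68 mm, 63 mm above the bench); row_start to row_end is 168 mm along the tray's +y, the way every tab folds
- tab1 (a joint): Angle of the first tab from row_start: white T, 32 mm tall, 4 mm thick, stem 17 mm wide, crossbar at its top 84 mm wide, 12 mm high. 0 = upright, grows as it falls towards row_end, 1.5 rad = flat along the rail, over two injectors (highest point then 69 mm above the bench). Starts at 0 to 0.35, cannot pass upright the other way, stays where left, needs about 1 N at the crossbar.
- tab2 (a joint): Angle of the second tab from row_start: white T, 32 mm tall, 4 mm thick, stem 17 mm wide, crossbar at its top 84 mm wide, 12 mm high. 0 = upright, grows as it falls towards row_end, 1.5 rad = flat along the rail, over two injectors (highest point then 69 mm above the bench). Starts at 0 to 0.35, cannot pass upright the other way, stays where left, needs about 1 N at the crossbar.
- tab3 (a joint): Angle of the third tab from row_start: white T, 32 mm tall, 4 mm thick, stem 17 mm wide, crossbar at its top 84 mm wide, 12 mm high. 0 = upright, grows as it falls towards row_end, 1.5 rad = flat along the rail, over two injectors (highest point then 69 mm above the bench). Starts at 0 to 0.35, cannot pass upright the other way, stays where left, needs about 1 N at the crossbar.
- tab4 (a joint): Angle of the fourth tab from row_start: white T, 32 mm tall, 4 mm thick, stem 17 mm wide, crossbar at its top 84 mm wide, 12 mm high. 0 = upright, grows as it falls towards row_end, 1.5 rad = flat along the rail, over two injectors (highest point then 69 mm above the bench). Starts at 0 to 0.35, cannot pass upright the other way, stays where left, needs about 1 N at the crossbar.
- tab5 (a joint): Angle of the fifth tab from row_start: white T, 32 mm tall, 4 mm thick, stem 17 mm wide, crossbar at its top 84 mm wide, 12 mm high. 0 = upright, grows as it falls towards row_end, 1.5 rad = flat along the rail, over two injectors (highest point then 69 mm above the bench). Starts at 0 to 0.35, cannot pass upright the other way, stays where left, needs about 1 N at the crossbar.
- injector_a: Bystander: loose green injector with a white cap, standing upright beside the tray on its +x side, 28 mm across, 64 mm tall. Origin: centre of its foot
- injector_b: Bystander: another such injector, standing on the tray's -x side, 28 mm across, 64 mm tall. Origin: centre of its foot
- tape_roll: Bystander: amber tape roll lying flat past the row_end end of the tray, 90 mm across, 30 mm tall. Origin: centre of its underside
- parts_bin: Bystander: small blue open bin before the row_start end of the tray, 90 by 90 mm, 50 mm tall. Origin: centre of its underside

How it is judged:
By the outcome, as a careful person would: the job done as asked, in the order asked, and still so for the second after the job is handed in, with the robot touching nothing.
It also fails if it takes over 38 s, if anything falls off the work surface, if the arm or the gripper's body presses on something with over 40 N, if the wrist force passes 120 N, or if a joint passes its speed limit or range.

## Robot

A 7-joint arm with a two-finger parallel gripper is mounted at the origin on the work surface. World frame = base frame: x ahead of the robot, y to its left, z up, the work surface at z = 0. Lengths are in mm, angles in rad, forces in N, time in s.
With the tool pointing down it reaches from about 425 to 950 mm from the base axis. Payload 4.7 kg.
Tool frame: the origin (TCP) lies midway between the tips of the shut fingers; the grasp point (between the pads) lies 19 mm behind it; z points along the fingers, y is the line along which they close (so a half turn about z gives the same grasp; the last joint's range is limited). The gripper opens to 85 mm and grips with 20 to 120 N. Pads are 22 mm wide; open, the fingers measure 114 mm over their backs; the gripper's body (76 mm by 85 mm) begins 54 mm behind the grasp point. The pads swing forward as they close: fully open they stand 13 mm farther back than shut.
Start: joints at [-1.145, 0.469, -0.049, 1.532, 0.024, 1.141, -0.082], TCP at [296.48, 606.422, 231.335] pointing down, gripper open.
Joint ranges: [-2.59, 2.59], [-0.33, 1.99], [-1.39, 1.29], [0.1, 2.45], [-1.04, 4.18], [0.21, 1.99], [-2.66, 2.66]. Speed limits (rad/s): [2.57, 2.57, 3.14, 3.14, 3.14, 3.14, 3.14].

## Interface

Orientations are given as a rotation vector (axis times angle).
In Python, from workcell import sense, viewer, close_job gives the robot as it stands.
- The arm moves only by the tool arm_command, never from a script. Its argument "steps" is text: rows parted by semicolons, each of 4 numbers parted by spaces: the shift along the world's x, y, z in m, then the turn about the world's z in degrees. A call has exactly 5 rows; each row shifts and turns the commanded pose from where the row before left it; what a row does not reach is not made up. A row lasts 1/8 s, in which the tool goes at most 62.5 mm and 10.7 degrees, less where a joint would pass 70% of its speed; a pose out of reach is approached as far as the arm can. A call is refused whole if a number of a shift passes 0.0625 or a number of a turn 10.7, either way. A call with a gripper value outside its range is refused whole. "fingers" is the finger opening in m, from 0 to 0.0854, set as the call begins (left out, the last holds). The fingers move at their own pace and stop on an object; "squeeze" is the grip in N (left out, the last holds). Time passes only in rows, so rows that do not move let the fingers close, or fill a call up. It gives the time, the measured TCP pose, the force, the opening and the grip force at its end, in the units of the state.
- sense(): the state, without advancing time (a new reading comes with each control period).
- viewer.snapshot(name): name is "side" or "top" or "wrist"; returns the picture (420x560x3 uint8, blue, green, red); there is no depth.
- viewer.calibration(name): a dict with "fx", "fy", "cx", "cy" (pixels), "dist_coeffs" ([k1, k2, p1, p2, k3] as OpenCV has them; the pictures are not rectified), "T" (4x4, takes a point from camera to world coordinates). Camera axes: x right, y up, looking along -z (the intrinsics and any distortion apply to the point x, -y, -z); pixel columns grow to the right and rows downward; lengths in mm; the calibration is good to about 2 mm. A picture is of the moment at which its call begins: read the wrist's pose just before it. calibration takes no time and is no camera call; for the wrist camera it gives the pose at the moment of the call.
- close_job(): hands the job in; it is judged then, once.
The state is a dict: "t": time; "joint_positions": joint angles; "qvel": joint speeds; "joint_torque": joint torques, N m; "eef_pos": TCP position; "ee_rot": TCP orientation; "contact_force": force on the tool from outside, world axes, zero at the start; "wrist_torque": the same for the moment, N m; "width": opening from 0.0 (shut) to 1.0 (fully open); "grasp_force": force on a finger pad.
Only numpy, scipy, OpenCV 4.12 (cv2) and the standard library are available. Lean on these libraries where they do the work, as an engineer would, in place of code of your own. Each camera call takes 0.05 s, during which the arm holds its last target. There are 200 camera calls.

## Working session

There is one attempt and no reset: what is moved stays moved. The work goes in short steps, Python scripts to look and compute and a tool call to move; the robot and the scene stay as the last step left them, time stands still between calls to the robot, and variables do not carry over. Pictures are saved under pics/ and viewed, at most 10 in all, crops included, and the job is handed in when it is done.

Besides the shell and the picture viewer there is one more tool, called after "Emit:" as name(argument=value, ...) on one line, values as JSON. arm_command: Moves the arm, as the interface text tells. Its arguments: {"type":"object","properties":{"steps":{"type":"string"},"fingers":{"type":"number"},"squeeze":{"type":"number"}},"required":["steps"]}

```bash
mkdir -p pics; python3 - <<'E'
from workcell import sense, viewer
import cv2
s=sense();print(s['t'],s['eef_pos'],s['ee_rot'],s['width'])
for n in("side","top"):
    cv2.imwrite(f"pics/{n}0.png",viewer.snapshot(n)); c=viewer.calibration(n);print(n,c)
E
```

```text
0.0 [296.2524611  605.87625633 230.27995038] [-7.08107123e-01 -3.06035724e+00  2.98835277e-03] 0.9976599614559752
side {'fx': 513.0652995606773, 'fy': 513.0652995606773, 'cx': 281.2515675890949, 'cy': 203.71809114191475, 'dist_coeffs': array([-0.14030956,  0.        ,  0.        ,  0.        ,  0.        ]), 'T': array([[ 7.76560253e-01,  4.26060505e-01, -4.64140733e-01,
         1.04829543e+02],
       [-6.30042722e-01,  5.24457420e-01, -5.72704621e-01,
        -5.21121567e+02],
       [-5.84769138e-04,  7.37168136e-01,  6.75709107e-01,
         7.31226960e+02],
       [ 0.00000000e+00,  0.00000000e+00,  0.00000000e+00,
         1.00000000e+00]])}
top {'fx': 459.23578882467103, 'fy': 459.23578882467103, 'cx': 274.2741693796022, 'cy': 205.17438842450264, 'dist_coeffs': array([-0.10927466,  0.        ,  0.        ,  0.        ,  0.        ]), 'T': array([[ 2.54722289e-02,  9.94861769e-01, -9.79858432e-02,
         4.71367928e+02],
       [-9.99455155e-01,  2.74019920e-02,  1.83990227e-02,
         6.09923402e+01],
       [ 2.09894916e-02,  9.74637920e-02,  9.95017714e-01,
         1.08347802e+03],
       [ 0.00000000e+00,  0.00000000e+00,  0.00000000e+00,
         1.00000000e+00]])}
```

View pics/top0.png

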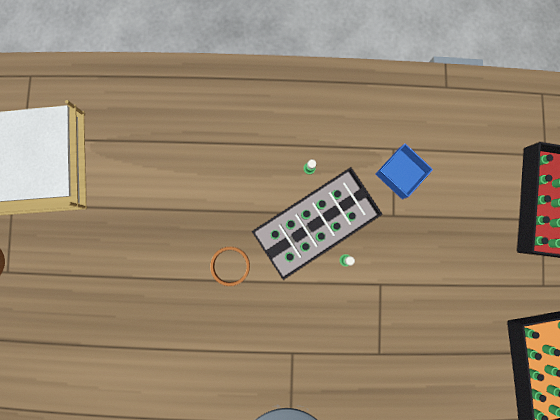

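View pics/side0.png

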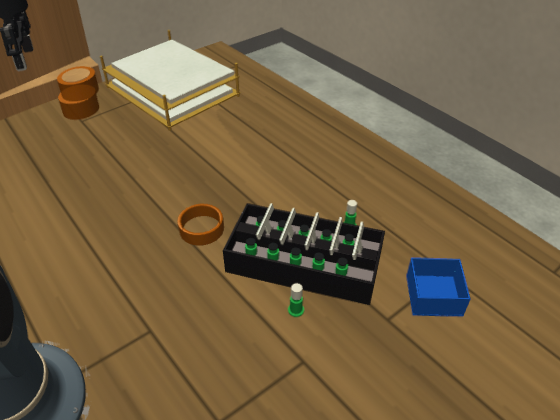

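The tray lies at about (317,223) in the top view. The bin is at its right end (404,171), so row_start is there, and the tape roll is at lower left (230,266). The tabs stand nearly upright. Next I'll measure the rim corners, and check against the tab bases and the bin.

```bash
cat > h.py <<'E'
import numpy as np, cv2
from workcell import sense, viewer
def cast(n,px,z):
    c=viewer.calibration(n);K=np.array([[c['fx'],0,c['cx']],[0,c['fy'],c['cy']],[0,0,1]])
    u=cv2.undistortPoints(np.float64(px).reshape(-1,1,2),K,c['dist_coeffs'])[:,0]
    d=np.c_[u[:,0],-u[:,1],-np.ones(len(u))]@c['T'][:3,:3].T;o=c['T'][:3,3]
    return o+d*((z-o[2])/d[:,2])[:,None]
def project(n,P):
    c=viewer.calibration(n);K=np.array([[c['fx'],0,c['cx']],[0,c['fy'],c['cy']],[0,0,1]])
    p=(np.asarray(P,float)-c['T'][:3,3])@c['T'][:3,:3]
    return cv2.projectPoints(p*[1,-1,-1],np.zeros(3),np.zeros(3),K,c['dist_coeffs'])[0][:,0]
E
cat > m.py <<'E'
from h import *
im=cv2.imread("pics/top0.png");hsv=cv2.cvtColor(im,cv2.COLOR_BGR2HSV)
roi=np.zeros(im.shape[:2],np.uint8);cv2.rectangle(roi,(235,155),(395,290),255,-1)
b=cv2.inRange(im,(0,0,0),(62,58,58))&roi
n,l,st,_=cv2.connectedComponentsWithStats(b);print(st[1:][st[1:,4]>60])
big=np.uint8(0*b)
for i in range(1,n):
    if st[i,4]>60: big[l==i]=255
h=cv2.convexHull(cv2.findNonZero(big));
W=cast("top",h[:,0].astype(float),60)[:,:2].astype(np.float32)
r=cv2.minAreaRect(W);print(r,cv2.boxPoints(r))
blue=cv2.inRange(hsv,(105,120,60),(125,255,255));m=cv2.moments(blue&255,True);bc=cast("top",[[m['m10']/m['m00'],m['m01']/m['m00']]],25)[0];print("bin",bc)
c=np.array(r[0]);box=cv2.boxPoints(r);e=box-np.roll(box,1,0);v=max(e,key=np.linalg.norm);v/=np.linalg.norm(v)
if v@(bc[:2]-c)>0:v=-v
x=np.array([v[1],-v[0]]);print("v",v,np.degrees(np.arctan2(v[1],v[0])))
for s in(-100,68):print(s,c+v*s)
big=im.copy();
for n in("top","side"):
    g=cv2.resize(cv2.imread(f"pics/{n}0.png"),None,fx=3,fy=3,interpolation=cv2.INTER_CUBIC)
    P=[[*(c+x*a+v*s),60] for a,s in((-65,-135),(65,-135),(65,135),(-65,135))]
    cv2.polylines(g,[np.int32(project(n,P)*3+1)],True,(0,0,255),1)
    for s in(-100,-58,-16,26,68):
        q=project(n,[[*(c+v*s),63]])[0];cv2.circle(g,tuple(int(t) for t in q*3+1),3,(255,0,255),-1)
    o=project(n,[[*c,60]])[0]*3;X,Y=int(o[0]-290),int(o[1]-230);cv2.imwrite(f"pics/{n}_ov.png",g[max(Y,0):Y+460,max(X,0):X+580])
E
python3 m.py
```

```text
[[252 168 130 111 954]
 [339 196  16  15 130]
 [323 206  17  15 145]
 [308 217  16  14 133]
 [292 228  15  14 120]]
((536.3718872070312, -54.50566101074219), (128.20736694335938, 267.4110107421875), 34.366729736328125) [[ 407.9829    19.67466]
 [ 558.93317 -201.05748]
 [ 664.76086 -128.68597]
 [ 513.8106    92.04616]]
bin [ 664.52409299 -263.52251718   25.        ]
v [-0.5644878  0.8254415] 124.36673
-100 [ 592.82066727 -137.04981232]
68 [497.98671722   1.62435913]
```

View pics/top_ov.png

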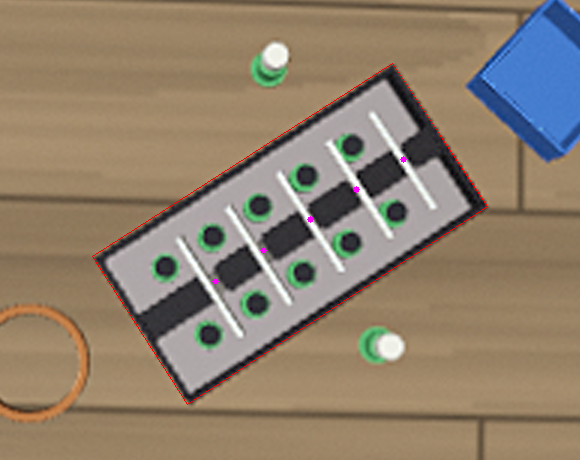

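View pics/side_ov.png

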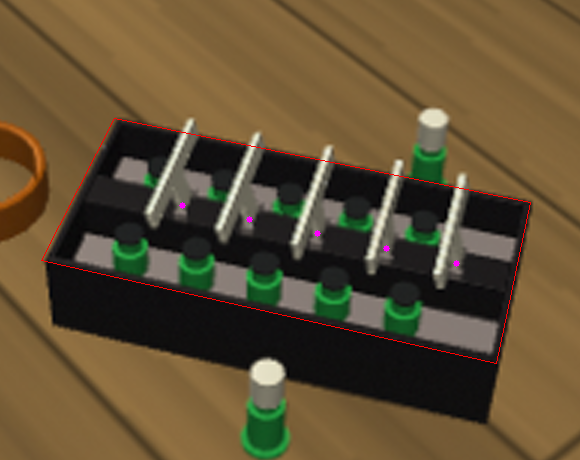

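The red rim outline and the magenta hinge points line up with the tray and tab bases in both views. The rectangle measures 128×267 mm against 130×270 nominal. Next: shut the fingers, turn −30° and fly to above the row_start end.

Emit:
arm_command(steps="0.021 -0.0515 0 -6;0.021 -0.0515 0 -6;0.021 -0.0515 0 -6;0.021 -0.0515 0 -6;0.021 -0.0515 0 -6", fingers=0, squeeze=20)

```text
t: 0.72
eef_pos: [401.8, 346.9, 231.1]
ee_rot: [-1.481, -2.77, 0.0]
contact_force: [0.7, 0.7, -0.3]
width: 0.003
grasp_force: 0.0
```

Emit:
arm_command(steps="0.021 -0.0515 0 0;0.021 -0.0515 0 0;0.021 -0.0515 0 0;0.021 -0.0515 0 0;0.021 -0.0515 0 0")

```text
t: 1.35
eef_pos: [506.7, 89.7, 231.2]
ee_rot: [-1.476, -2.773, -0.0]
contact_force: [-0.2, 0.2, 0.7]
width: 0.002
grasp_force: 0.0
```

Emit:
arm_command(steps="0.021 -0.0515 0 0;0.021 -0.0515 0 0;0.021 -0.0515 0 0;0.021 -0.0515 0 0;0.021 -0.0515 0 0")

```text
t: 1.98
eef_pos: [611.8, -167.4, 230.9]
ee_rot: [-1.475, -2.773, -0.0]
contact_force: [0.6, -0.3, -0.0]
width: 0.003
grasp_force: 0.0
```

Emit:
arm_command(steps="0 0 -0.025 0;0 0 -0.025 0;0 0 -0.025 0;0 0 0 0;0 0 0 0")

```text
t: 2.6
eef_pos: [612.0, -166.3, 157.1]
ee_rot: [1.476, 2.772, 0.0]
contact_force: [-0.4, -0.2, 0.5]
width: -0.002
grasp_force: 0.0
```

Emit:
arm_command(steps="0 0 -0.025 0;0 0 -0.025 0;0 0 -0.025 0;0 0 -0.010 0;0 0 0 0")

```text
t: 3.22
eef_pos: [611.8, -166.2, 71.8]
ee_rot: [1.476, 2.773, 0.0]
contact_force: [0.5, -0.4, 0.8]
width: -0.0
grasp_force: 0.0
```

Emit:
arm_command(steps="-0.0045 0.0066 0 0;-0.0045 0.0066 0 0;-0.0045 0.0066 0 0;-0.0045 0.0066 0 0;-0.0045 0.0066 0 0")

```text
t: 3.85
eef_pos: [589.1, -133.1, 71.7]
ee_rot: [1.476, 2.772, 0.0]
contact_force: [1.4, -0.7, -0.2]
width: -0.001
grasp_force: 0.6
```

Emit:
arm_command(steps="-0.0045 0.0066 0 0;-0.0045 0.0066 0 0;-0.0045 0.0066 0 0;-0.0045 0.0066 0 0;-0.0045 0.0066 0 0")

```text
t: 4.47
eef_pos: [566.5, -100.1, 71.5]
ee_rot: [1.476, 2.772, -0.0]
contact_force: [1.2, -1.3, 0.5]
width: 0.002
grasp_force: 0.7
```

```bash
python3 - <<'E'
from h import *
print(sense()['t'],sense()['eef_pos'])
g=cv2.resize(viewer.snapshot("side")[170:320,200:400],None,fx=3,fy=3,interpolation=cv2.INTER_CUBIC);cv2.imwrite("pics/s1.png",g)
E
```

```text
4.475 [ 566.46326118 -100.05522484   71.48482342]
```

View pics/s1.png

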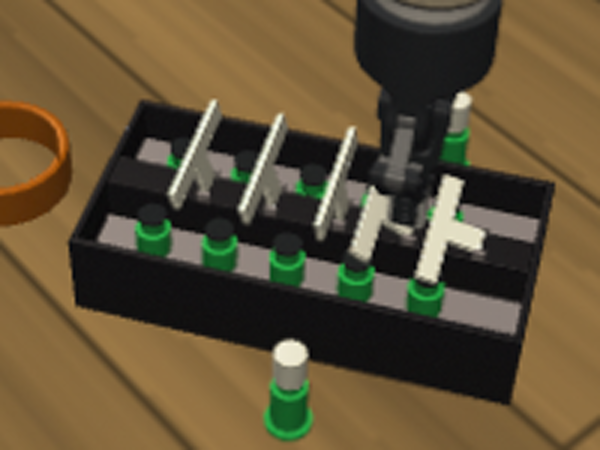

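Tab 1 is down at crop (440,235) and tab 2 is being folded at (370,220). The tray hasn't moved and forces are about 1 N. Before going on I'll pat tab 1 properly flat, which also gives me the height where contact starts.

Emit:
arm_command(steps="0 0 0.015 0;0 0 0.015 0;0.0055 -0.008 0 0;0.0055 -0.008 0 0;0 0 -0.014 0")

```text
t: 5.15
eef_pos: [578.6, -117.6, 87.4]
ee_rot: [1.478, 2.77, 0.001]
contact_force: [0.7, -0.2, 0.1]
width: -0.003
grasp_force: 0.0
```

Emit:
arm_command(steps="0 0 -0.014 0;0 0 -0.002 0;0 0 -0.001 0;0 0 0 0;0 0 0 0")

```text
t: 5.78
eef_pos: [577.7, -116.0, 70.7]
ee_rot: [1.476, 2.773, 0.001]
contact_force: [-0.6, -0.1, -0.6]
width: -0.003
grasp_force: 0.0
```

Emit:
arm_command(steps="0 0 -0.001 0;0 0 0 0;0 0 0 0;0 0 0 0;0 0 0 0")

```text
t: 6.4
eef_pos: [577.5, -116.1, 69.3]
ee_rot: [1.476, 2.773, 0.0]
contact_force: [0.5, 0.5, 0.7]
width: 0.002
grasp_force: 0.0
```

Emit:
arm_command(steps="0 0 -0.001 0;0 0 0 0;0 0 0 0;0 0 0 0;0 0 0 0")

```text
t: 7.02
eef_pos: [577.5, -116.1, 68.3]
ee_rot: [-1.476, -2.773, -0.0]
contact_force: [0.2, -0.0, -0.1]
width: -0.003
grasp_force: 0.0
```

Emit:
arm_command(steps="0 0 -0.0005 0;0 0 0 0;0 0 0 0;0 0 0 0;0 0 0 0")

```text
t: 7.65
eef_pos: [577.5, -116.1, 67.8]
ee_rot: [-1.476, -2.773, -0.0]
contact_force: [0.0, -0.5, 0.4]
width: 0.0
grasp_force: 0.2
```

Emit:
arm_command(steps="0 0 -0.0005 0;0 0 0 0;0 0 0 0;0 0 0 0;0 0 0 0")

```text
t: 8.28
eef_pos: [577.4, -116.0, 67.3]
ee_rot: [-1.476, -2.773, -0.0]
contact_force: [-1.1, 0.9, 1.4]
width: -0.0
grasp_force: 0.4
```

Emit:
arm_command(steps="0 0 0.001 0;-0.0045 0.0066 0 0;-0.0045 0.0066 0 0;-0.0045 0.0066 0 0;-0.0045 0.0066 0 0")

```text
t: 8.9
eef_pos: [559.3, -89.1, 68.5]
ee_rot: [1.476, 2.773, 0.001]
contact_force: [-0.2, -0.5, 0.2]
width: -0.003
grasp_force: 0.3
```

Emit:
arm_command(steps="-0.0045 0.0066 0 0;-0.0045 0.0066 0 0;-0.0045 0.0066 0 0;-0.0045 0.0066 0 0;0 0 0 0")

```text
t: 9.52
eef_pos: [540.5, -61.8, 68.2]
ee_rot: [-1.474, -2.772, -0.001]
contact_force: [0.1, 1.2, -0.2]
width: -0.001
grasp_force: 0.4
```

Emit:
arm_command(steps="-0.0045 0.0066 0 0;-0.0045 0.0066 0 0;-0.0045 0.0066 0 0;-0.0045 0.0066 0 0;-0.0045 0.0066 0 0")

```text
t: 10.15
eef_pos: [519.2, -30.2, 68.6]
ee_rot: [1.476, 2.772, 0.001]
contact_force: [1.0, -0.9, 1.7]
width: -0.004
grasp_force: 0.7
```

Emit:
arm_command(steps="-0.0045 0.0066 0 0;-0.0045 0.0066 0 0;-0.0045 0.0066 0 0;-0.0045 0.0066 0 0;-0.0045 0.0066 0 0")

```text
t: 10.78
eef_pos: [496.8, 2.6, 68.6]
ee_rot: [1.476, 2.771, 0.0]
contact_force: [1.2, -2.0, 1.3]
width: -0.001
grasp_force: 0.9
```

Emit:
arm_command(steps="-0.0045 0.0066 0 0;-0.0045 0.0066 0 0;-0.0045 0.0066 0 0;-0.0045 0.0066 0 0;0 0 0 0")

```text
t: 11.4
eef_pos: [477.8, 30.0, 68.2]
ee_rot: [-1.474, -2.773, 0.0]
contact_force: [-0.6, 0.3, -0.1]
width: 0.003
grasp_force: 0.0
```

```bash
python3 - <<'E'
from h import *
s=sense();print(s['t'],s['eef_pos'])
g=cv2.resize(viewer.snapshot("side")[170:320,200:400],None,fx=3,fy=3,interpolation=cv2.INTER_CUBIC);cv2.imwrite("pics/s2.png",g)
E
```

```text
11.4 [477.8014858   29.96253739  68.19164805]
```

View pics/s2.png

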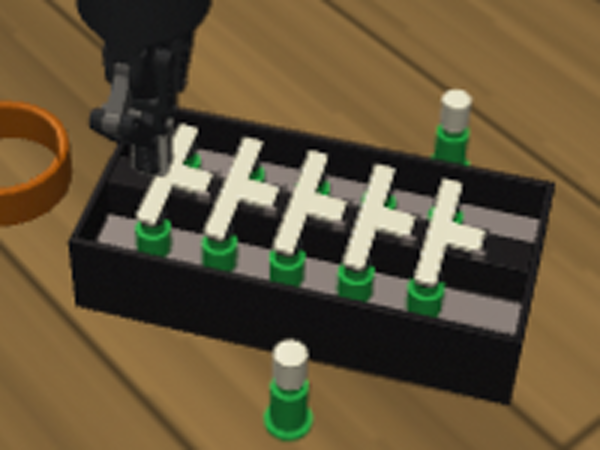

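All five tabs lie flat along the rail. The tip is past tab 5 at about (150,160), and injector_a and injector_b are where they were. Next I lift clear and check that nothing shifted.

Emit:
arm_command(steps="0 0 0.02 0;0 0 0.04 0;0 0 0.05 0;0 0 0.05 0;0 0 0 0")

```text
t: 12.08
eef_pos: [481.1, 29.0, 232.1]
ee_rot: [1.474, 2.767, 0.01]
contact_force: [-0.1, 0.1, -1.0]
width: 0.0
grasp_force: 0.0
```

Emit:
arm_command(steps="-0.03 0.05 0 0;-0.03 0.05 0 0;-0.03 0.05 0 0;0 0.05 0 0;0 0 0 0")

```text
t: 12.7
eef_pos: [387.2, 232.5, 227.2]
ee_rot: [-1.466, -2.777, 0.001]
contact_force: [-0.2, -1.1, -0.7]
width: -0.002
grasp_force: 0.0
```

```bash
python3 - <<'E'
from h import *
s=sense();print(s['t'],s['eef_pos'],s['contact_force'])
a=cv2.imread("pics/top0.png");b=viewer.snapshot("top")
g=np.vstack([cv2.resize(x[130:300,200:440],None,fx=1.75,fy=1.75,interpolation=cv2.INTER_CUBIC) for x in(a,b)])
S=cv2.resize(viewer.snapshot("side")[200:270,240:390],None,fx=2.6,fy=2.6,interpolation=cv2.INTER_CUBIC)
o=np.zeros((len(g),800,3),np.uint8);o[:,:420]=g[:,:420];o[:S.shape[0],425:425+S.shape[1]]=S[:,:375];cv2.imwrite("pics/f.png",o)
# shifts by phase correlation on patches
for n,(x,y) in dict(ia=(310,166),ib=(346,261),tape=(230,266),bin=(404,171),tray_c1=(365,190),tray_c2=(268,255)).items():
    p=a[y-12:y+13,x-12:x+13] if n!='tape' else a[y-24:y+25,x-24:x+25]
    m=cv2.matchTemplate(b[130:310,190:450],p,cv2.TM_CCOEFF_NORMED);_,v,_,l=cv2.minMaxLoc(m);r=p.shape[0]//2;print(n,round(v,2),l[0]+190+r-x,l[1]+130+r-y)
E
```

```text
12.7 [387.1681907  232.46536153 227.19674245] [-0.20652755 -1.09162951 -0.69730745]
ia 1.0 0 0
ib 1.0 0 0
tape 1.0 0 0
bin 0.99 0 0
tray_c1 0.94 0 0
tray_c2 0.9 0 0
```

View pics/f.png

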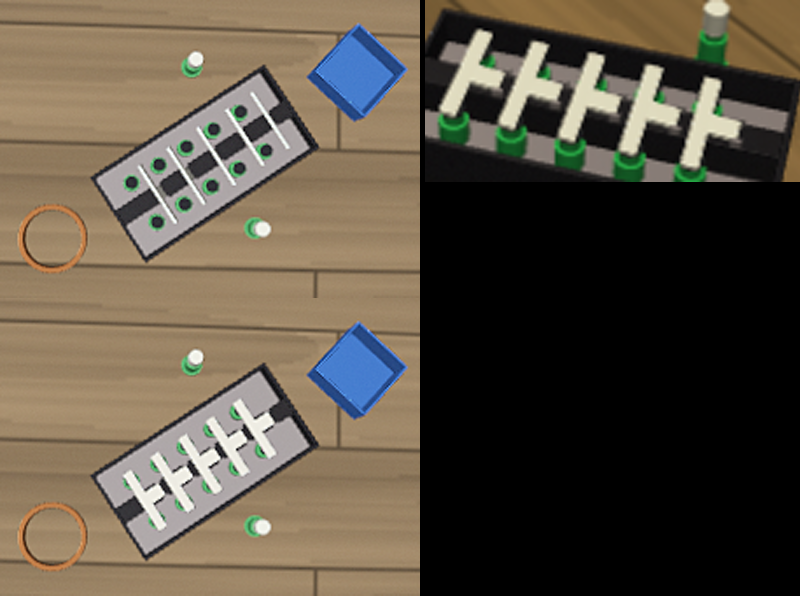

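The before and after top views match: every bystander and the tray show a 0 px shift. All five tabs lie flat over the injectors, so I'm handing it in.

```bash
python3 -c "
from workcell import close_job
print(close_job())"
```

```text
the job is handed in; nothing more can be done
None
```

All five tabs were folded flat in order from the row_start end in about 13 s, with contact forces around 1–3 N and no visible movement of the tray, injectors, tape roll or bin; the job is handed in, and no verdict came back.

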